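Close the biscuit jar and hold the sealer's pump paddle at half travel

ROBOT

A 6-joint arm with a two-finger parallel gripper is mounted at the origin on the work surface. World frame = base frame: x ahead of the robot, y to its left, z up, the work surface at z = 0. Lengths are in m, angles in degrees, forces in N, time in s.
With the tool pointing down it reaches from about 0.25 to 0.725 m from the base axis. Payload 9.7 kg.
Tool frame: the origin (TCP) lies between the finger pads; the fingertips stand bot.tcp_to_tips ahead of it and the grasp point (between the pads) lies 2 mm behind it (bot.tcp_to_tips is the distance from the TCP to the fingertips, in m); z points along the fingers, y is the line along which they close (so a half turn about z gives the same grasp; the last joint's range is limited). The gripper opens to 85 mm and grips with 20 to 120 N. Pads are 22 mm wide; open, the fingers measure 114 mm over their backs; the gripper's body (76 mm by 85 mm) begins 54 mm behind the grasp point. The pads swing forward as they close: fully open they stand 13 mm farther back than shut.
Start: joints at [70.13, 4.979, 10.078, 95.1, 0, 90], TCP at [0.187, 0.517, 0.217] pointing down, gripper open.
Joint ranges: [-179.16, 179.16], [-48.56, 103.87], [-65.8, 70.77], [-126.05, 130.52], [-82.76, 87.17], [-180, 180]. Speed limits (degrees/s): [127.2, 127.2, 147.25, 180, 180, 180].

INTERFACE

Orientations are given as [roll, pitch, yaw] about the fixed x, y, z axes, in that order (R = Rz(yaw) Ry(pitch) Rx(roll)).
In Python, from workcell import sensors, camera, camera_params, bot gives the robot as it stands.
- The arm moves only by the tool apply_moves, never from a script. Its argument "motion" is a list of rows, each an object with "jaw": the opening, from -1 (shut) to 1 (fully open); "xyz": the shift along the tool's x, y, z in mm, a list of three; "twist": the turn about the tool's z in rad. A call has 1 to 5 rows; each row is the pose to reach, as a shift and turn from the pose commanded when the call began, along the tool's axes at that moment; what a row does not reach only later rows make up. A row lasts 1/8 s, in which the tool goes at most 62.5 mm and 10.7 degrees, less where a joint would pass 70% of its speed; a pose out of reach is approached as far as the arm can. A call with a gripper value outside its range is refused whole. The fingers move at their own pace and stop on an object; "grip_force" is the grip in N (left out, the last holds). Time passes only in rows, so rows that repeat a pose let the fingers close. It gives the time, the measured TCP pose, the force, the opening and the grip force at its end, in the units of the state.
- sensors.get_obs(): the state, without advancing time (a new reading comes with each control period).
- camera(name): name is "scene" or "top" or "wrist"; returns (picture, depth): 420x560x3 uint8, red, green, blue; 420x560 float32, m along the optical axis (not along the pixel's ray), 0 where there is no reading.
- camera_params(name): a dict with "mtx" (3x3 intrinsics, pixels), "k1" (the pictures are not rectified: a ray, as slopes to the right and down, at radius r is drawn at 1 + k1 r^2 times it, then the intrinsics apply), "rvec" (rotation vector, rad) and "tvec" (3), from world to camera coordinates, as OpenCV has them. Camera axes: x right, y down, z forward; pixel columns grow to the right and rows downward; lengths in m; the calibration is good to about 2 mm. A picture is of the moment at which its call begins: read the wrist's pose just before it. camera_params takes no time and is no camera call; for the wrist camera it gives the pose at the moment of the call.
- bot.job_done(): hands the job in; it is judged then, once.
The state is a dict: "time": time; "q": joint angles; "qd": joint speeds; "joint_efforts": joint torques, N m; "ee_pos": TCP position; "tcp_rot": TCP orientation; "wrist_force": force on the tool from outside, world axes, zero at the start; "torque": the same for the moment, N m; "opening": finger opening in m; "grasp_force": force on a finger pad.
Only numpy, scipy, OpenCV 4.12 (cv2) and the standard library are available. Lean on these libraries where they do the work, as an engineer would, in place of code of your own. Each camera call takes 0.05 s, during which the arm holds its last target. There are 200 camera calls.

TASK

Seal the biscuit jar: put the loose blue lid on the glass jar in the sealer and press it down past the spring clips until it sits level on the rim, only then press the red pump paddle down to half travel, so that it lies level beside the green band on the gauge post, never letting it go down to its stop. Keep it there for at least three seconds and finish while still holding it with the fingers: do not let go. Leave the terracotta bowl, the steel ring mould and the yellow spatula where they are.

Things in the scene. Friction and masses are not known exactly. Their poses are not given: they have to be found in the camera images.
- sealer: Jar sealer, fixed to the table: white base plate 190 (x) x 260 (y) x 20 mm high, origin at the centre of its underside, z up. On it, at its own (x, y) = (0, -75) mm, a clamped glass jar, outer radius 42, wall 4, rim 110 mm above the table; around (-55, 70) mm a grey pump block with a lever running to its own +x and a red paddle at the lever's end.
- jar_mouth (a point): Centre of the jar's mouth, inner radius 38, in the rim plane; axes as the sealer's. Three spring clips at 30, 150, 270 deg from its x rise 21 mm above the rim; their slanted faces lead in from radius 48 (top) to 41.5 (nose, 7 mm up). A lid laid on them stops about 11 mm high; pushed down at its centre with about 8 N (5 to 11) it drops onto the rim and they snap over it.
- lid: Loose lid, about 140 g, standing knob up on the table. Origin: centre of its plug's underside, z up through the knob. From below: grey plug 16 mm high, radius 36 (bevelled to 30 at the bottom), blue flange 5 thick, radius 44, beech knob: upright cylinder, diameter 26, height 42, top 63 mm above the origin. Grip the knob from above.
- lid_seat (a point): On the lid's axis, in the plane of the flange's underside, 16 mm above the lid's origin. It coincides with jar_mouth when the lid is seated.
- knob_top (a point): Centre of the flat top of the lid's knob, 63 mm above the lid's origin; 47 mm above the rim when the lid is seated.
- lever (a joint): Angle of the spring-loaded pump lever (rad): 0 released (sloping up 0.22 rad towards the paddle), 0.22 half travel (level), 0.44 on its stop (sloping down 0.22). It springs back when let go. Pressing at the paddle takes about 2 N to start, 6 N at half travel, 10 N at the stop.
- paddle: Pump lever with its red paddle, one piece; origin at the pivot, x along the lever towards the paddle, y along the pivot axis, z out of the paddle's top face. The paddle, 50 mm along x, 44 wide, 8 thick, is centred 110 mm from the pivot. Its centre is 109 mm above the table when released, 85 at half travel (level), 61 on the stop.
- paddle_top (a point): Centre of the paddle's top face, where to press it, 110 mm from the pivot along the lever and 4 mm above its centre line; 89 mm above the table at half travel.
- lever_pivot (a point): Pivot of the pump lever, 85 mm above the table, at (-55, 70) mm of the sealer; the pivot axis is the sealer's y. Axes as the sealer's.
- gauge_band (a point): Middle of the 12 mm high green band on the white gauge post (radius 5, top 125 mm above the table), beside the paddle at (55, 106) mm of the sealer, 85 mm above the table: the height of the paddle's centre at half travel
- bowl: Terracotta bowl, rim radius 70, height 60 mm; origin at the centre of its underside. Bystander.
- mould: Steel ring mould, outer radius 40, height 45 mm, wall 2.5; origin at the centre of its underside. Bystander; it stands either nearer or farther than the lid.
- spatula: Yellow silicone spatula, 260 mm long, lying along its own x; origin under its middle. Bystander.
There are look-alikes about, which are no part of the job. There is more than one size of the lid; the job needs the largest.

How it is judged (in metres and radians):
On the way, in this order (a step that is already met when the one before it is completed fails the run):
1. the lid sits level on the jar rim, pressed home under the clips (z of lid_seat in the frame of jar_mouth between -0.004 and 0.003 m and horizontal distance between lid_seat and jar_mouth below 0.006 m and angle between lid's own z axis and vertical below 0.05 rad), for 0.2 s.
2. the paddle is held at half travel with the fingers for two seconds (all of step 1 and value of joint lever between 0.15 and 0.29 rad and contact force between the fingers and paddle above 2 N), for 2 s.
At the end, for the whole second after the job is handed in: Fingers press the paddle with over 2 N, lever at half travel (0.15 to 0.29 rad, about 8 mm either way), held so for two seconds plus the last one; lid seated: flange within 3 mm of the rim, within 6 mm of centre, tilt under 0.05 rad (all of step 2); the arm keeps its last pose, push and grip.
It fails at once if the paddle is pressed down to its stop (lever beyond 0.40 rad) (value of joint lever above 0.4 rad).
It fails at once if the paddle is pressed (lever beyond 0.10 rad) while the lid is not seated (value of joint lever above 0.1 rad and not (z of lid_seat in the frame of jar_mouth between -0.004 and 0.003 m and horizontal distance between lid_seat and jar_mouth below 0.006 m and angle between lid's own z axis and vertical below 0.05 rad)).
It fails at once if the bowl, the ring mould or the spatula is moved by more than 30 mm (distance of any of bowl, mould, spatula from where it was at the start of the episode above 0.03 m).
It also fails if it takes over 50 s, if anything falls off the work surface, if the arm or the gripper's body presses on something with over 40 N, if the wrist force passes 120 N, or if a joint passes its speed limit or range.

## Working session

There is one attempt and no reset: what is moved stays moved. The work goes in short steps, Python scripts to look and compute and a tool call to move; the robot and the scene stay as the last step left them, time stands still between calls to the robot, and variables do not carry over. Pictures are saved under pics/ and viewed, at most 10 in all, crops included, and the job is handed in when it is done.

Besides the shell and the picture viewer there is one more tool, called after "Request:" as name(argument=value, ...), one argument or row to a line, values as JSON. apply_moves: Moves the arm, as the interface text tells. Its arguments: {"type":"object","properties":{"motion":{"type":"array","items":{"type":"object","properties":{"jaw":{"type":"number"},"xyz":{"type":"array","items":{"type":"number"}},"twist":{"type":"number"}}}},"grip_force":{"type":"number"}},"required":["motion"]}

```bash
mkdir -p pics; ls; cat > h.py <<'E'
import numpy as np, cv2
from workcell import sensors, camera, camera_params, bot
def ray(p,uv):
    uv=np.atleast_2d(np.asarray(uv,float)); K=np.array(p["mtx"]); k1=p["k1"]
    d=np.array([k1,0,0,0,0.])
    n=cv2.undistortPoints(uv.reshape(-1,1,2),K,d).reshape(-1,2)
    return np.c_[n,np.ones(len(n))]
def pts(p,uv,depth):
    R=cv2.Rodrigues(np.array(p["rvec"],float))[0]; t=np.array(p["tvec"],float).ravel()
    return (ray(p,uv)*np.asarray(depth).reshape(-1,1)-t)@R
def plane(p,uv,z):
    R=cv2.Rodrigues(np.array(p["rvec"],float))[0]; t=np.array(p["tvec"],float).ravel()
    c=-R.T@t; d=ray(p,uv)@R
    return c+d*((z-c[2])/d[:,2])[:,None]
def cloud(p,D):
    v,u=np.nonzero(D>0); P=np.full(D.shape+(3,),np.nan)
    P[v,u]=pts(p,np.c_[u,v],D[v,u]); return P
E
python3 - <<'E'
from h import *
print(sensors.get_obs(), bot.tcp_to_tips)
for n in("scene","top"):
    p=camera_params(n);I,D=camera(n);np.savez(n+".npz",I=I,D=D,**{k:np.array(v) for k,v in p.items()})
    cv2.imwrite(f"pics/{n}0.png",I[:,:,::-1])
E
```

```text
pics
{'time': 0.0, 'q': array([7.01299010e+01, 5.01234279e+00, 1.00366500e+01, 9.50996327e+01,
       3.50820926e-03, 9.00002115e+01]), 'qd': array([-0.07155197, -0.04649164, -0.02227828,  0.03422758, -0.03708746,
       -0.00935425]), 'joint_efforts': array([-5.80615142e-04, -5.20389318e+01,  4.64802790e+01,  1.65752345e-02,
        5.73405191e-05, -2.56139361e-05]), 'ee_pos': array([0.1868419 , 0.51704186, 0.21589082]), 'tcp_rot': array([-1.79924675e+02, -3.50792818e-03,  1.60129685e+02]), 'wrist_force': array([-0.19570891, -0.19480708,  0.38289662]), 'torque': array([ 0.01334165, -0.05419157,  0.01645561]), 'grasp_force': 0.0, 'opening': 0.08567671017025466} 0.017
```

View pics/scene0.png

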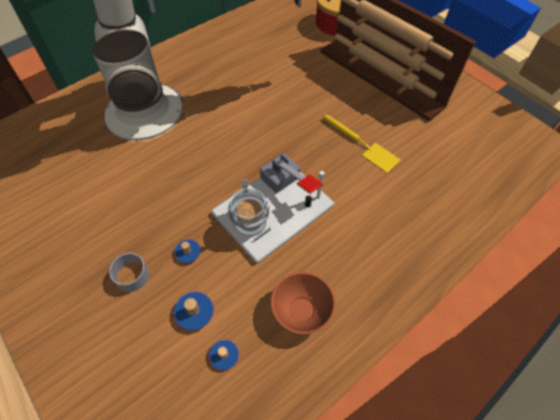

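View pics/top0.png

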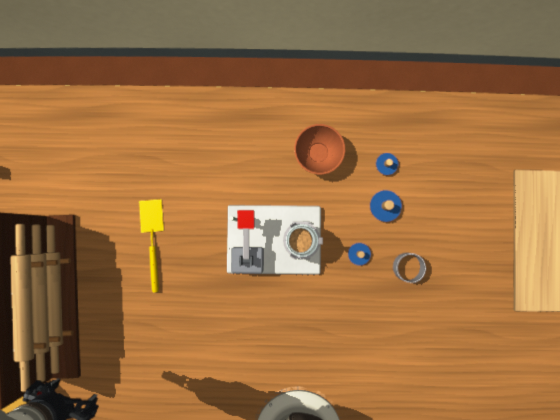

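The scene shows the sealer with its jar, three blue lids, the bowl, mould and spatula. The large lid is at scene (193,310) / top (386,206). In the top view the jar is at (302,239), the paddle at (246,219) and the base plate spans (228–321, 206–275).

```bash
python3 - <<'E'
from h import *
for n in("top","scene"):
    z=np.load(n+".npz");p=dict(z);I,D=z["I"],z["D"];P=cloud(p,D);np.save(n+"P.npy",P)
    H=cv2.cvtColor(I,cv2.COLOR_RGB2HSV)
    def comps(name,lo,hi,zp,amin=60):
        m=cv2.inRange(H,lo,hi);k,L,S,C=cv2.connectedComponentsWithStats(m)
        for i in range(1,k):
            if S[i,4]>=amin:
                q=P[L==i]; print(n,name,C[i].round(1),S[i,4],"plane",plane(p,C[i],zp)[0].round(4),"depth med",np.nanmedian(q,0).round(4),"ext",np.nanmin(q,0).round(3),np.nanmax(q,0).round(3))
    comps("blue",(105,150,60),(125,255,255),.021)
    comps("red",(0,230,150),(4,255,255),.113)
    comps("yellow",(25,180,120),(33,255,255),.01)
    comps("bowl",(3,120,60),(9,220,255),.06,700)
    comps("white",(0,0,185),(179,30,255),.02,300)
    # base plate: points at z~.02
    m=(np.abs(P[...,2]-.02)<.006)&(P[...,0]>.2)&(P[...,0]<.62)&(abs(P[...,1])<.4)&(H[...,1]<60)
    k,L,S,C=cv2.connectedComponentsWithStats(m.astype(np.uint8))
    i=1+S[1:,4].argmax(); v,u=np.nonzero(L==i); Q=plane(p,np.c_[u,v],.02)
    r=cv2.minAreaRect((Q[:,:2]*1000).astype(np.float32)); print(n,"plate",r, np.nanmedian(P[L==i],0))
    # jar rim
    near=(np.abs(P[...,2]-.11)<.004)
    v,u=np.nonzero(near&(np.abs(P[...,0]-r[0][0]/1e3)<.15)&(np.abs(P[...,1]-r[0][1]/1e3)<.2));q=P[v,u]
    print(n,"z.11",len(q),q.mean(0).round(4),q.min(0).round(3),q.max(0).round(3))
    b=(H[...,0]>5)&(H[...,0]<25)&(np.abs(P[...,2]-.063)<.005)&(P[...,0]>.3)
    k,L,S,C=cv2.connectedComponentsWithStats(b.astype(np.uint8))
    for i in range(1,k):
        if S[i,4]>8: print(n,"knob",C[i].round(1),S[i,4],plane(p,C[i],.063)[0].round(4),np.nanmedian(P[L==i],0).round(4))
E
```

```text
top blue [386.1 163.8] 249 plane [ 0.7556 -0.2302  0.021 ] depth med [ 0.7539 -0.229   0.0154] ext [ 0.728 -0.26   0.007] [ 0.785 -0.205  0.021]
top blue [384.8 205.7] 560 plane [ 0.6382 -0.2276  0.021 ] depth med [ 0.6369 -0.2252  0.0216] ext [ 0.598 -0.271  0.014] [ 0.68  -0.188  0.028]
top blue [358.5 253.4] 266 plane [ 0.5044 -0.1562  0.021 ] depth med [ 0.505  -0.1557  0.015 ] ext [ 0.477 -0.186  0.009] [ 0.53  -0.13   0.022]
top red [245.5 219.4] 191 plane [0.5891 0.1502 0.113 ] depth med [0.588  0.1491 0.1137] ext [0.572 0.133 0.106] [0.608 0.167 0.121]
top yellow [150.8 215.6] 682 plane [0.5968 0.4276 0.01  ] depth med [0.5966 0.4294 0.0035] ext [ 0.548  0.393 -0.003] [0.642 0.465 0.011]
top yellow [152.9 268.5] 228 plane [0.4485 0.4167 0.01  ] depth med [0.4495 0.414  0.0191] ext [0.387 0.4   0.011] [0.517 0.425 0.028]
top white [276.3 234.2] 2850 plane [0.5526 0.0723 0.02  ] depth med [0.5644 0.0554 0.0209] ext [ 0.447 -0.046  0.012] [0.632 0.209 0.135]
top plate ((533.0994873046875, 49.24815368652344), (174.30709838867188, 197.08883666992188), 1.2293466329574585) [0.538487
[... 2204 characters left out ...]
63 0.0206134 ]
scene z.11 398 [0.5576 0.0722 0.1102] [ 0.495 -0.043  0.106] [0.615 0.191 0.114]
scene knob [393.   60.5] 48 [0.3758 0.7153 0.063 ] [0.3794 0.7135 0.0655]
scene knob [398.3  77.2] 219 [0.4406 0.6657 0.063 ] [0.4426 0.6619 0.0639]
scene knob [431.4  84.4] 108 [0.5269 0.7222 0.063 ] [0.5266 0.7217 0.0631]
scene knob [298.4 166.9] 10 [0.5099 0.1905 0.063 ] [0.512  0.1906 0.0655]
scene knob [319.7 188.9] 9 [0.596  0.1857 0.063 ] [0.5956 0.1864 0.0618]
scene knob [238.  203.7] 9 [0.5016 0.0019 0.063 ] [0.5016 0.0017 0.0644]
scene knob [303.  301.5] 498 [ 0.7877 -0.0402  0.063 ] [ 0.7855 -0.0396  0.0603]
scene knob [190.1 304. ] 99 [ 0.64   -0.2285  0.063 ] [ 0.6401 -0.2285  0.0629]
```

```bash
python3 - <<'E'
from h import *
from scipy.optimize import least_squares
for n in("top","scene"):
    z=np.load(n+".npz");p=dict(z);P=np.load(n+"P.npy")
    c=np.array([.537,.005])
    for zl,zh in((.104,.115),(.09,.104)):
        m=(P[...,2]>zl)&(P[...,2]<zh)&(np.hypot(P[...,0]-c[0],P[...,1]-c[1])<.06)
        q=P[m];f=least_squares(lambda s:np.hypot(q[:,0]-s[0],q[:,1]-s[1])-s[2],[*c,.04],loss="soft_l1",f_scale=.002).x
        print(n,zl,len(q),f.round(4))
    # plate incl. occluded: extent & orientation
    m=(np.abs(P[...,2]-.02)<.005)&(abs(P[...,0]-.54)<.12)&(abs(P[...,1]-.08)<.16)
    v,u=np.nonzero(m);Q=plane(p,np.c_[u,v],.02);r=cv2.minAreaRect((Q[:,:2]*1000).astype(np.float32));print(n,"plate",r)
    m=(P[...,2]>.1)&(np.hypot(P[...,0]-.588,P[...,1]-.15)<.04)&(dict(z)["I"][...,0]>150)&(dict(z)["I"][...,1]<80)
    print(n,"paddle",P[m].mean(0).round(4),np.ptp(P[m],axis=0).round(3))
    m=(P[...,2]>.118)&(P[...,2]<.13)&(np.hypot(P[...,0]-.591,P[...,1]-.186)<.02);print("post",P[m].mean(0) if m.any() else None)
from scipy.spatial.transform import Rotation as R
o=sensors.get_obs();T=R.from_euler("xyz",o["tcp_rot"],degrees=True).as_matrix();print(T.round(3))
E
```

```text
top 0.104 155 [0.5386 0.005  0.0397]
top 0.09 19 [0.5387 0.0059 0.0386]
top plate ((537.678466796875, 79.76258850097656), (188.9576873779297, 258.9350891113281), 0.5649850368499756)
top paddle [0.5901 0.1504 0.1139] [0.042 0.042 0.016]
post [0.59164301 0.18479847 0.12419161]
scene 0.104 259 [0.5401 0.0056 0.04  ]
scene 0.09 230 [0.541  0.0051 0.0401]
scene plate ((540.9736328125, 79.58902740478516), (190.37095642089844, 259.7637023925781), 0.5257341265678406)
scene paddle [0.5925 0.1515 0.1143] [0.048 0.043 0.015]
post [0.59305274 0.18706484 0.12407741]
[[-0.94   0.34  -0.   ]
 [ 0.34   0.94  -0.001]
 [ 0.    -0.001 -1.   ]]
```

Request:
apply_moves(
  motion=[
    {"xyz": [-46, -37, 0], "twist": 0.18, "jaw": 1},
    {"xyz": [-92, -74, 0], "twist": 0.36, "jaw": 1},
    {"xyz": [-138, -111, 0], "twist": 0.54, "jaw": 1},
    {"xyz": [-184, -148, 0], "twist": 0.72, "jaw": 1},
    {"xyz": [-230, -185, 0], "twist": 0.9, "jaw": 1},
  ],
)

```text
time: 0.72
ee_pos: [0.3409, 0.2634, 0.2164]
tcp_rot: [180.0, 0.0, 108.2]
wrist_force: [1.5, 0.4, -0.4]
opening: 0.0851
grasp_force: 0.0
```

```bash
cat >> h.py <<'E'
def go(x,y,z,yaw=90.):
    from scipy.spatial.transform import Rotation as R
    o=sensors.get_obs();r=R.from_euler("xyz",o["tcp_rot"],degrees=True)
    d=(np.array([x,y,z])-o["ee_pos"])*1000
    print("t",round(o["time"],2),"pos",o["ee_pos"].round(4),"rot",o["tcp_rot"].round(2),"F",o["wrist_force"].round(1),"open",round(o["opening"],4),"grip",round(float(o["grasp_force"]),1),"q",o["q"].round(0))
    print("tool shift",(r.inv().apply(d)).round(1),"twist",round(np.deg2rad((o["tcp_rot"][2]-yaw)),3))
E
python3 -c "
from h import *
go(.639,-.229,.15)"
```

```text
t 0.72 pos [0.3409 0.2634 0.2164] rot [180.     0.   108.25] F [ 1.5  0.4 -0.4] open 0.0851 grip 0.0 q [ 38. -11.  -5.  96.  -0. 109.]
tool shift [-561.   129.    66.4] twist 0.318
```

Request:
apply_moves(
  motion=[
    {"xyz": [-58, 13, 0], "twist": 0.11, "jaw": 1},
    {"xyz": [-116, 26, 0], "twist": 0.22, "jaw": 1},
    {"xyz": [-174, 40, 0], "twist": 0.322, "jaw": 1},
    {"xyz": [-232, 53, 0], "twist": 0.322, "jaw": 1},
    {"xyz": [-290, 67, 0], "twist": 0.322, "jaw": 1},
  ],
)

```text
time: 1.35
ee_pos: [0.4968, 0.0096, 0.2164]
tcp_rot: [-180.0, -0.0, 90.1]
wrist_force: [-0.0, 0.6, 0.4]
opening: 0.0859
grasp_force: 0.0
```

```bash
python3 -c "
from h import *
go(.639,-.229,.15)"
```

```text
t 1.35 pos [0.4968 0.0096 0.2164] rot [-1.80e+02 -1.00e-02  9.01e+01] F [-0.   0.6  0.4] open 0.0859 grip 0.0 q [ 1. -2.  3. 95.  0. 91.]
tool shift [-238.8  141.8   66.4] twist 0.002
```

Request:
apply_moves(
  motion=[
    {"xyz": [-48, 28, 0], "jaw": 1},
    {"xyz": [-96, 57, 10], "jaw": 1},
    {"xyz": [-144, 85, 25], "jaw": 1},
    {"xyz": [-192, 114, 45], "jaw": 1},
    {"xyz": [-239, 142, 66], "jaw": 1},
  ],
)

```text
validation failed for argument at $.mo...
```

Request:
apply_moves(
  motion=[
    {"xyz": [0, 0, 0], "jaw": 1},
    {"xyz": [0, 0, 0], "jaw": 1},
  ],
)

```text
validation failed for argument at $.mo...
```

```bash
python3 - <<'E'
from h import *
go(.639,-.229,.044)
p=camera_params("wrist");I,D=camera("wrist");P=cloud(p,D);cv2.imwrite("pics/w1.png",I[:,:,::-1])
H=cv2.cvtColor(I,cv2.COLOR_RGB2HSV)
m=cv2.inRange(H,(105,150,60),(125,255,255));c=max(cv2.findContours(m,0,2)[0],key=cv2.contourArea)
(e,ax,_)=cv2.fitEllipse(cv2.convexHull(c));print(e,ax,plane(p,[e],.021))
q=P[m>0];q=q[np.hypot(q[:,0]-.639,q[:,1]+.229)<.06];print(q.min(0),q.max(0))
m=(P[...,2]>.058)&(P[...,2]<.069)&(np.hypot(P[...,0]-.639,P[...,1]+.229)<.025);print(m.sum(),P[m].mean(0),P[m].min(0),P[m].max(0))
E
```

```text
t 1.35 pos [0.4968 0.0096 0.2164] rot [-1.80e+02 -1.00e-02  9.01e+01] F [-0.   0.6  0.4] open 0.0859 grip 0.0 q [ 1. -2.  3. 95.  0. 91.]
tool shift [-238.8  141.8  172.4] twist 0.002
(358.0, 362.0) (2.7282662391662598, 9.330410957336426) [[ 0.61321819 -0.26236887  0.021     ]]
[ 0.59585567 -0.26671229  0.01968775] [ 0.64497315 -0.20875024  0.02294427]<stdin>:8: RuntimeWarning: Mean of empty slice.
  ret = um.true_divide(
Traceback (most recent call last):
ValueError: zero-size array to reduction operation minimum which has no identity
```

View pics/w1.png

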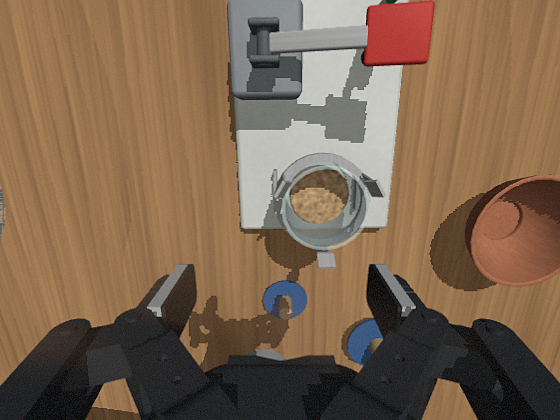

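The wrist view, taken over the sealer because the rows without "twist" were refused, shows the jar at (323,200), its clips at (280,185), (372,186) and (326,260), and the paddle at (400,34). I'll use this view to refine the jar and paddle before moving on.

```bash
python3 - <<'E'
from h import *
from scipy.optimize import least_squares
p=camera_params("wrist");I,D=camera("wrist");P=cloud(p,D)
c=np.array([.54,.005])
m=(P[...,2]>.105)&(P[...,2]<.114)&(np.hypot(P[...,0]-c[0],P[...,1]-c[1])<.046)
q=P[m];f=least_squares(lambda s:np.hypot(q[:,0]-s[0],q[:,1]-s[1])-.040,c,loss="soft_l1",f_scale=.002).x
print(len(q),f.round(4))
m=(P[...,2]>.122)&(np.hypot(P[...,0]-c[0],P[...,1]-c[1])<.075)
k,L,S,C=cv2.connectedComponentsWithStats(m.astype(np.uint8))
for i in range(1,k):
    if S[i,4]>15:q=P[L==i].mean(0);print("clip",C[i].round(),q.round(4),np.hypot(*(q[:2]-f)).round(4),np.degrees(np.arctan2(*(q[:2]-f)[::-1])).round(1))
H=cv2.cvtColor(I,cv2.COLOR_RGB2HSV)
m=cv2.inRange(H,(0,180,120),(4,255,255))>0;m&=np.hypot(P[...,0]-.59,P[...,1]-.15)<.05;q=P[m];print("paddle",q.mean(0),q.min(0),q.max(0))
E
```

```text
1291 [0.5379 0.0054]
clip [278. 184.] [0.4968 0.0285 0.1283] 0.0472 150.6
clip [374. 183.] [0.5787 0.0292 0.1276] 0.0472 30.3
clip [323. 259.] [ 0.5386 -0.0422  0.1275] 0.0475 -89.2
clip [365. 372.] [0.525  0.0158 0.308 ] 0.0166 141.0
paddle [0.58223694 0.14227969 0.11113804] [0.56514677 0.12954459 0.10545869] [0.61360441 0.16937335 0.11909591]
```

Request:
apply_moves(
  motion=[
    {"xyz": [-48, 28, 0], "twist": 0, "jaw": 1},
    {"xyz": [-96, 57, 10], "twist": 0, "jaw": 1},
    {"xyz": [-144, 85, 25], "twist": 0, "jaw": 1},
    {"xyz": [-192, 114, 45], "twist": 0, "jaw": 1},
    {"xyz": [-239, 142, 66], "twist": 0, "jaw": 1},
  ],
)

```text
time: 2.08
ee_pos: [0.6394, -0.2282, 0.1498]
tcp_rot: [-180.0, -0.0, 90.1]
wrist_force: [0.2, 0.3, 0.3]
opening: 0.0855
grasp_force: 0.0
```

Request:
apply_moves(
  motion=[
    {"xyz": [0, 0, 0], "twist": 0, "jaw": 1},
    {"xyz": [0, 0, 0], "twist": 0, "jaw": 1},
  ],
)

```text
time: 2.33
ee_pos: [0.6384, -0.2265, 0.1504]
tcp_rot: [-179.9, -0.0, 90.1]
wrist_force: [0.0, -0.4, 0.4]
opening: 0.0858
grasp_force: 0.0
```

```bash
python3 - <<'E'
from h import *
go(.639,-.229,.044)
p=camera_params("wrist");I,D=camera("wrist");P=cloud(p,D);cv2.imwrite("pics/w2.png",I[:,:,::-1])
H=cv2.cvtColor(I,cv2.COLOR_RGB2HSV)
m=cv2.inRange(H,(105,150,60),(125,255,255))>0;m&=np.hypot(P[...,0]-.639,P[...,1]+.229)<.06
q=P[m];print("flange",q.min(0),q.max(0))
m=(P[...,2]>.058)&(P[...,2]<.069)&(np.hypot(P[...,0]-.639,P[...,1]+.229)<.025);q=P[m];print(m.sum(),"knob",q.mean(0),q.min(0),q.max(0))
E
```

```text
t 2.33 pos [ 0.6384 -0.2265  0.1504] rot [-1.7995e+02 -4.0000e-02  9.0120e+01] F [ 0.  -0.4  0.4] open 0.0858 grip 0.0 q [-20.  22.  23.  91.   0.  70.]
tool shift [ -2.6   0.7 106.4] twist 0.002
flange [ 0.59503942 -0.27206478  0.01856674] [ 0.68096198 -0.18612752  0.02323111]
649 knob [ 0.63786694 -0.22841619  0.06263425] [ 0.625308   -0.24177643  0.05807692] [ 0.64996916 -0.21652103  0.06502808]
```

View pics/w2.png

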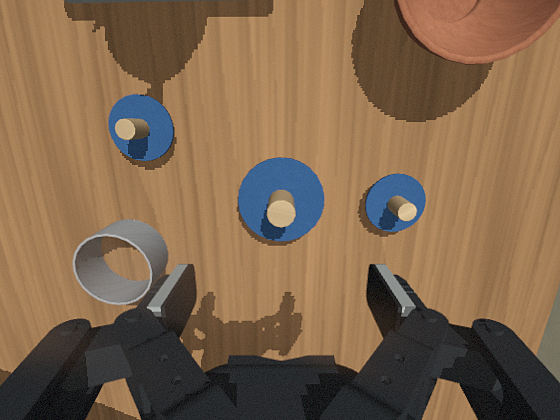

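The wrist view shows the large lid centred at (281,200), its knob top at (281,210), clear of the fingers and mould. Descending now.

Request:
apply_moves(
  motion=[
    {"xyz": [-2.5, 0, 45], "twist": 0, "jaw": 1},
    {"xyz": [-2.5, 0, 85], "twist": 0, "jaw": 1},
    {"xyz": [-2.5, 0, 106], "twist": 0, "jaw": 1},
    {"xyz": [-2.5, 0, 106], "twist": 0, "jaw": 1},
  ],
)

```text
time: 2.88
ee_pos: [0.6379, -0.2281, 0.0445]
tcp_rot: [-179.9, -0.0, 90.2]
wrist_force: [0.9, 0.1, 0.7]
opening: 0.0852
grasp_force: 0.0
```

Request:
apply_moves(
  motion=[
    {"xyz": [0, 0, 0], "twist": 0, "jaw": -1},
    {"xyz": [0, 0, 0], "twist": 0, "jaw": -1},
    {"xyz": [0, 0, 0], "twist": 0, "jaw": -1},
    {"xyz": [0, 0, 0], "twist": 0, "jaw": -1},
    {"xyz": [0, 0, 0], "twist": 0, "jaw": -1},
  ],
  grip_force=70,
)

```text
time: 3.5
ee_pos: [0.6389, -0.2299, 0.0457]
tcp_rot: [179.9, 0.0, 90.1]
wrist_force: [-2.0, 0.1, 6.4]
opening: 0.0205
grasp_force: 68.4
```

```bash
python3 -c "
from h import *
go(.638,-.229,.194)"
```

```text
t 3.5 pos [ 0.6389 -0.2299  0.0457] rot [1.7994e+02 3.0000e-02 9.0110e+01] F [-2.   0.1  6.4] open 0.0205 grip 68.4 q [-20.  23.  12.  80.  -0.  70.]
tool shift [   0.8   -0.7 -148.3] twist 0.002
```

Request:
apply_moves(
  motion=[
    {"xyz": [0, 0, -10], "twist": 0, "jaw": -1},
    {"xyz": [0, 0, -40], "twist": 0, "jaw": -1},
    {"xyz": [0, 0, -90], "twist": 0, "jaw": -1},
    {"xyz": [0, 0, -150], "twist": 0, "jaw": -1},
    {"xyz": [0, 0, -150], "twist": 0, "jaw": -1},
  ],
)

```text
time: 4.12
ee_pos: [0.6404, -0.2303, 0.2011]
tcp_rot: [179.5, 0.2, 90.1]
wrist_force: [1.3, -0.1, -1.9]
opening: 0.0203
grasp_force: 68.9
```

```bash
python3 - <<'E'
from h import *
go(.538,.0052,.194)
p=camera_params("wrist");I,D=camera("wrist");P=cloud(p,D);cv2.imwrite("pics/w3.png",I[:,:,::-1])
H=cv2.cvtColor(I,cv2.COLOR_RGB2HSV)
o=sensors.get_obs()["ee_pos"]
m=cv2.inRange(H,(105,150,40),(125,255,255))>0;m&=(np.linalg.norm(P-o,axis=2)<.07)
q=P[m];q=q-q.mean(0)*0;mz=np.median(q[:,2]);q=q[abs(q[:,2]-mz)<.006];print(len(q),"flange z",mz,q.min(0),q.max(0),"rel",(q.min(0)-o),(q.max(0)-o))
A=np.c_[q[:,:2]-o[:2],np.ones(len(q))];print("slope",np.linalg.lstsq(A,q[:,2],rcond=None)[0])
E
```

```text
t 4.12 pos [ 0.6404 -0.2303  0.2011] rot [179.51   0.18  90.11] F [ 1.3 -0.1 -1.9] open 0.0203 grip 68.9 q [-20.  23.  30.  96.   0.  70.]
tool shift [ 235.7 -102.     5.5] twist 0.002
4074 flange z 0.17630822420611214 [ 0.59691163 -0.26976003  0.17275069] [ 0.68304723 -0.18610932  0.17878295] rel [-0.04279158 -0.0396727  -0.02487005] [ 0.04334403  0.04397801 -0.01883779]
slope [-0.01182651 -0.0069436   0.17645241]
```

View pics/w3.png

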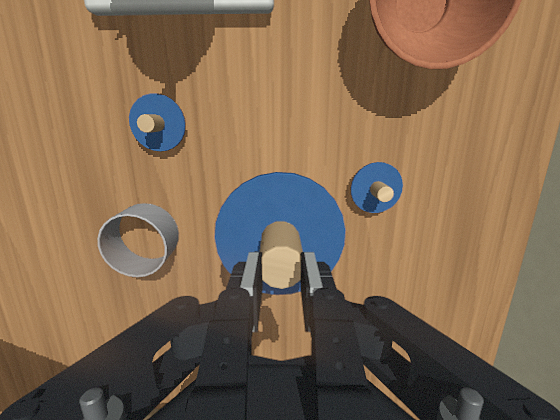

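The lid is held level and centred in the fingers: flange at (280,232), knob between the pads at (281,265). Carrying it over the jar.

Request:
apply_moves(
  motion=[
    {"xyz": [35, -15, 0], "twist": 0, "jaw": -1},
    {"xyz": [85, -37, 0], "twist": 0, "jaw": -1},
    {"xyz": [140, -61, 0], "twist": 0, "jaw": -1},
    {"xyz": [195, -84, 0], "twist": 0, "jaw": -1},
    {"xyz": [235, -102, 0], "twist": 0, "jaw": -1},
  ],
)

```text
time: 4.8
ee_pos: [0.5345, 0.007, 0.1931]
tcp_rot: [-179.9, -0.0, 90.2]
wrist_force: [0.9, -0.2, -1.4]
opening: 0.0205
grasp_force: 69.0
```

Request:
apply_moves(
  motion=[
    {"xyz": [0, 0, 0], "twist": 0, "jaw": -1},
    {"xyz": [0, 0, 0], "twist": 0, "jaw": -1},
    {"xyz": [0, 0, 0], "twist": 0, "jaw": -1},
  ],
)

```text
time: 5.18
ee_pos: [0.5363, 0.0043, 0.1938]
tcp_rot: [-179.9, 0.0, 90.0]
wrist_force: [0.7, -0.2, -1.3]
opening: 0.0207
grasp_force: 69.0
```

```bash
cat > lid.py <<'E'
from h import *
from scipy.optimize import least_squares
go(.538,.0052,.194)
p=camera_params("wrist");I,D=camera("wrist");P=cloud(p,D);cv2.imwrite("pics/wl.png",I[:,:,::-1])
H=cv2.cvtColor(I,cv2.COLOR_RGB2HSV);o=sensors.get_obs()["ee_pos"]
m=cv2.inRange(H,(105,150,40),(125,255,255))>0;m&=(np.linalg.norm(P-o,axis=2)<.07)
q=P[m];q=q[abs(q[:,2]-np.median(q[:,2]))<.006]
h=cv2.convexHull((q[:,:2]*1e5).astype(np.int32)).reshape(-1,2)/1e5;h=h[h[:,1]>o[1]-.01]
f=least_squares(lambda s:np.hypot(*(h-s).T)-.044,o[:2],loss="soft_l1",f_scale=.001).x
print("lid centre",f.round(4),"rel",(f-o[:2]).round(4),"flange top z",np.median(q[:,2]).round(4))
print("slope",np.linalg.lstsq(np.c_[q[:,:2]-o[:2],np.ones(len(q))],q[:,2],rcond=None)[0].round(4))
m=(P[...,2]>.122)&(P[...,2]<.14)&(np.hypot(P[...,0]-.538,P[...,1]-.005)<.065)&(H[...,1]<90)
k,L,S,C=cv2.connectedComponentsWithStats(m.astype(np.uint8))
for i in range(1,k):
    if S[i,4]>15:print("clip",C[i].round(),P[L==i].mean(0).round(4))
E
python3 lid.py
```

```text
t 5.17 pos [0.5363 0.0043 0.1938] rot [-1.7993e+02  1.0000e-02  9.0050e+01] F [ 0.7 -0.2 -1.3] open 0.0207 grip 69.0 q [ 0.  3.  5. 93. -0. 90.]
tool shift [ 0.9  1.7 -0.2] twist 0.001
lid centre [0.5356 0.0043] rel [-0.0008  0.0001] flange top z 0.1691
slope [-0.0238 -0.0027  0.1692]
clip [336. 188.] [0.5788 0.0293 0.128 ]
clip [231. 187.] [0.4978 0.03   0.1286]
```

Request:
apply_moves(
  motion=[
    {"xyz": [1.1, 2.6, 0], "twist": 0, "jaw": -1},
    {"xyz": [1.1, 2.6, 15], "twist": 0, "jaw": -1},
    {"xyz": [1.1, 2.6, 28], "twist": 0, "jaw": -1},
    {"xyz": [1.1, 2.6, 37], "twist": 0, "jaw": -1},
    {"xyz": [1.1, 2.6, 37], "twist": 0, "jaw": -1},
  ],
)

```text
time: 5.85
ee_pos: [0.5382, 0.0062, 0.1565]
tcp_rot: [-179.9, 0.0, 90.1]
wrist_force: [0.1, 0.9, -1.3]
opening: 0.0204
grasp_force: 69.0
```

```bash
python3 lid.py
```

```text
t 5.85 pos [0.5382 0.0062 0.1565] rot [-179.9     0.     90.12] F [ 0.1  0.9 -1.3] open 0.0204 grip 69.0 q [ 1.  3.  1. 88.  0. 91.]
tool shift [ -1.   -0.3 -37.5] twist 0.002
lid centre [0.5374 0.0063] rel [-0.0011  0.0001] flange top z 0.1318
slope [-0.0245 -0.0022  0.1319]
clip [218. 204.] [0.4973 0.0293 0.1294]
clip [343. 203.] [0.5789 0.0297 0.1282]
clip [272. 224.] [0.5326 0.0175 0.1345]
clip [296. 231.] [0.5486 0.0119 0.1323]
clip [263. 288.] [ 0.5255 -0.0318  0.132 ]
clip [282. 299.] [ 0.5392 -0.042   0.1292]
```

Request:
apply_moves(
  motion=[
    {"xyz": [-0.5, 0.5, 3], "twist": 0, "jaw": -1},
    {"xyz": [-0.5, 0.5, 5], "twist": 0, "jaw": -1},
    {"xyz": [-0.5, 0.5, 7], "twist": 0, "jaw": -1},
    {"xyz": [-0.5, 0.5, 9], "twist": 0, "jaw": -1},
  ],
)

```text
time: 6.4
ee_pos: [0.5397, 0.0054, 0.1493]
tcp_rot: [179.9, 0.0, 90.1]
wrist_force: [0.1, -2.8, 6.2]
opening: 0.0203
grasp_force: 70.3
```

Request:
apply_moves(
  motion=[
    {"xyz": [0, 0, 2], "twist": 0, "jaw": -1},
    {"xyz": [0, 0, 4], "twist": 0, "jaw": -1},
    {"xyz": [0, 0, 5], "twist": 0, "jaw": -1},
  ],
)

```text
time: 6.78
ee_pos: [0.54, 0.0041, 0.1467]
tcp_rot: [179.8, 0.2, 90.0]
wrist_force: [-6.3, -11.6, 23.5]
opening: 0.0206
grasp_force: 73.3
```

```bash
python3 lid.py; cp pics/wl.png pics/w4.png; python3 -c "
from h import *
print(sensors.get_obs()['torque'])"
```

```text
t 6.78 pos [0.54   0.0041 0.1467] rot [179.76   0.19  90.05] F [ -6.3 -11.6  23.5] open 0.0206 grip 73.3 q [ 1.  2. -0. 87. -0. 90.]
tool shift [  1.   -1.8 -47.3] twist 0.001
lid centre [0.5395 0.0066] rel [-0.0005  0.0025] flange top z 0.1233
slope [-0.0205  0.0547  0.1223]
clip [347. 202.] [0.5811 0.0311 0.1279]
clip [212. 205.] [0.4971 0.0292 0.1279]
clip [279. 302.] [ 0.5388 -0.0418  0.1272]
[-2.05124846  1.22594357  0.03418674]
```

View pics/w4.png

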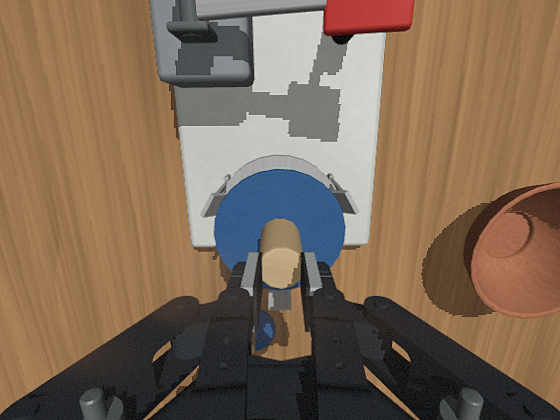

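The flange at (280,228) is tilted up on the +y side, with the -y clip (279,302) lower, so the grip is transmitting a tilt. I'll unload, let go so the lid settles on the clips, then press on the knob top with the fingers shut.

Request:
apply_moves(
  motion=[
    {"xyz": [0, 0, -4], "twist": 0, "jaw": -1},
    {"xyz": [-1, -1, -8], "twist": 0, "jaw": -1},
    {"xyz": [-1, -1, -8], "twist": 0, "jaw": -1},
  ],
)

```text
time: 7.2
ee_pos: [0.5384, 0.0047, 0.1516]
tcp_rot: [180.0, -0.0, 90.1]
wrist_force: [0.4, -1.0, 0.2]
opening: 0.0205
grasp_force: 69.3
```

```bash
python3 lid.py
```

```text
t 7.2 pos [0.5384 0.0047 0.1516] rot [179.99  -0.    90.12] F [ 0.4 -1.   0.2] open 0.0205 grip 69.3 q [ 1.  3.  0. 88.  0. 90.]
tool shift [  0.5  -0.4 -42.4] twist 0.002
lid centre [0.5377 0.0043] rel [-0.0008 -0.0005] flange top z 0.1267
slope [-0.0224 -0.0135  0.1269]
clip [217. 204.] [0.4978 0.029  0.1283]
clip [344. 203.] [0.5788 0.0295 0.128 ]
clip [272. 224.] [0.5331 0.016  0.1297]
clip [298. 236.] [0.55   0.0069 0.1277]
clip [282. 300.] [ 0.5391 -0.0421  0.1283]
```

Request:
apply_moves(
  motion=[
    {"xyz": [0, 0, 0], "twist": 0, "jaw": -0.1},
    {"xyz": [0, 0, 0], "twist": 0, "jaw": -0.1},
    {"xyz": [0, 0, 0], "twist": 0, "jaw": -0.1},
  ],
)

```text
time: 7.62
ee_pos: [0.5383, 0.0048, 0.1515]
tcp_rot: [-180.0, -0.0, 90.1]
wrist_force: [0.7, 1.2, 0.5]
opening: 0.0388
grasp_force: 0.0
```

Request:
apply_moves(
  motion=[
    {"xyz": [0, 0, -15], "twist": 0, "jaw": -0.1},
    {"xyz": [0, 0, -50], "twist": 0, "jaw": -0.1},
    {"xyz": [0, 0, -50], "twist": 0, "jaw": -1},
    {"xyz": [0, 0, -50], "twist": 0, "jaw": -1},
    {"xyz": [0, 0, -50], "twist": 0, "jaw": -1},
  ],
  grip_force=30,
)

```text
time: 8.25
ee_pos: [0.538, 0.0047, 0.201]
tcp_rot: [-179.9, -0.0, 90.1]
wrist_force: [-0.5, 0.2, 0.2]
opening: 0.0001
grasp_force: 0.0
```

```bash
cat >>lid.py <<'E'
m=(H[...,0]>5)&(H[...,0]<25)&(P[...,2]>.145)&(P[...,2]<.18)&(np.hypot(P[...,0]-.538,P[...,1]-.005)<.025);q=P[m]
zt=np.percentile(q[:,2],90);q=q[abs(q[:,2]-zt)<.004];print(len(q),"knob",q.mean(0).round(4),q.min(0).round(4),q.max(0).round(4))
E
python3 lid.py
```

```text
t 8.25 pos [0.538  0.0047 0.201 ] rot [-179.94   -0.     90.12] F [-0.5  0.2  0.2] open 0.0001 grip 0.0 q [ 1.  3.  6. 93.  0. 90.]
tool shift [ 0.5 -0.   7. ] twist 0.002
  return _methods._mean(a, axis=axis, dtype=dtype,
  ret = ret.dtype.type(ret / rcount)
Traceback (most recent call last):
  File "lid.py", line 8, in <module>
    h=cv2.convexHull((q[:,:2]*1e5).astype(np.int32)).reshape(-1,2)/1e5;h=h[h[:,1]>o[1]-.01]
      ^^^^^^^^^^^^^^^^^^^^^^^^^^^^^^^^^^^^^^^^^^^^^^^^^^^^^^
AttributeError: 'NoneType' object has no attribute 'reshape'
```

View pics/wl.png

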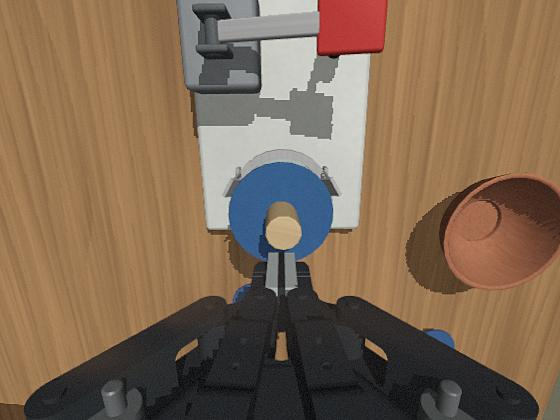

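The lid rests free on the clips, flange at (281,212), knob top at (284,232), with the shut fingers just above. I'll measure its centre and knob.

```bash
sed -i 's/np.linalg.norm(P-o,axis=2)<.07/np.linalg.norm(P-[.538,.005,.12],axis=2)<.06/' lid.py; python3 lid.py
```

```text
t 8.3 pos [0.538  0.0047 0.2009] rot [-179.93   -0.     90.11] F [-0.8  0.7  0.3] open 0.0002 grip 0.0 q [ 0.  3.  6. 93.  0. 90.]
tool shift [0.5 0.  6.9] twist 0.002
lid centre [0.5377 0.004 ] rel [-0.0003 -0.0006] flange top z 0.1261
slope [-0.0406 -0.0143  0.1262]
clip [230. 191.] [0.4974 0.0258 0.1278]
clip [332. 186.] [0.5788 0.0296 0.1281]
clip [276. 203.] [0.5339 0.0159 0.1277]
clip [294. 210.] [0.5489 0.0095 0.1266]
clip [300. 236.] [ 0.5541 -0.014   0.1258]
992 knob [0.5393 0.0062 0.168 ] [ 0.527  -0.0072  0.1649] [0.5515 0.018  0.1701]
```

Request:
apply_moves(
  motion=[
    {"xyz": [0.7, 0, 8], "twist": 0, "jaw": -1},
    {"xyz": [0.7, 0, 14], "twist": 0, "jaw": -1},
    {"xyz": [0.7, 0, 17], "twist": 0, "jaw": -1},
    {"xyz": [0.7, 0, 19], "twist": 0, "jaw": -1},
  ],
)

```text
time: 8.85
ee_pos: [0.5382, 0.0054, 0.1823]
tcp_rot: [-180.0, -0.0, 90.1]
wrist_force: [-0.4, 0.2, -0.0]
opening: -0.0004
grasp_force: 0.0
```

Request:
apply_moves(
  motion=[
    {"xyz": [0, 0, 2], "twist": 0, "jaw": -1},
    {"xyz": [0, 0, 4], "twist": 0, "jaw": -1},
  ],
)

```text
time: 9.1
ee_pos: [0.5384, 0.0054, 0.1786]
tcp_rot: [180.0, -0.0, 90.1]
wrist_force: [-0.4, 0.0, 0.2]
opening: 0.0004
grasp_force: 0.0
```

Request:
apply_moves(
  motion=[
    {"xyz": [0, 0, 2], "twist": 0, "jaw": -1},
    {"xyz": [0, 0, 4], "twist": 0, "jaw": -1},
  ],
)

```text
time: 9.35
ee_pos: [0.5383, 0.0054, 0.1745]
tcp_rot: [180.0, 0.0, 90.1]
wrist_force: [-0.5, -0.8, 0.2]
opening: -0.0001
grasp_force: 0.0
```

```bash
python3 lid.py
```

```text
t 9.35 pos [0.5383 0.0054 0.1745] rot [180.     0.    90.12] F [-0.5 -0.8  0.2] open -0.0001 grip 0.0 q [ 1.  3.  3. 90. -0. 90.]
tool shift [ -0.2  -0.3 -19.5] twist 0.002
lid centre [0.5376 0.0042] rel [-0.0006 -0.0011] flange top z 0.1259
slope [-0.0411 -0.0144  0.1262]
clip [338. 195.] [0.5788 0.0297 0.1282]
clip [224. 196.] [0.4977 0.0288 0.1283]
clip [275. 214.] [0.5342 0.0161 0.1287]
870 knob [0.5397 0.0098 0.1678] [ 0.5269 -0.0026  0.1647] [0.5521 0.0182 0.1702]
```

```bash
python3 - <<'E'
from h import *
p=camera_params("wrist");o=sensors.get_obs()["ee_pos"]
I=cv2.imread("pics/wl.png");I,D=camera("wrist");P=cloud(p,D);I=I[:,:,::-1].copy()
for c,pt in(((0,0,255),o-[0,0,.017]),((0,255,0),o),((255,0,255),[.539,.0055,.168])):
    u=cv2.projectPoints(np.array([pt],float),np.array(p["rvec"],float),np.array(p["tvec"],float),np.array(p["mtx"]),np.array([p["k1"],0,0,0,0.]))[0].ravel();print(u.round(1));cv2.drawMarker(I,tuple(int(a) for a in u),c,0,12,2)
for r in range(215,300,6): print(r,P[r,283].round(4))
cv2.imwrite("pics/w6.png",cv2.resize(I[140:340,160:400],None,fx=2.5,fy=2.5))
E
```

```text
[280.7 243.2]
[280.7 254.9]
[282.  250.2]
215 [0.5398 0.0171 0.1346]
221 [0.5397 0.0176 0.1489]
227 [0.5396 0.0175 0.1598]
233 [0.5396 0.0167 0.1679]
239 [0.5396 0.0129 0.168 ]
245 [0.5396 0.009  0.1682]
251 [0.5396 0.005  0.168 ]
257 [0.5394 0.0155 0.1975]
263 [0.5393 0.0167 0.2063]
269 [0.5393 0.0158 0.2104]
275 [0.5393 0.0153 0.215 ]
281 [0.5392 0.0165 0.2221]
287 [0.5392 0.0156 0.2253]
293 [0.5392 0.0133 0.2262]
299 [0.5392 0.0102 0.2258]
```

View pics/w6.png

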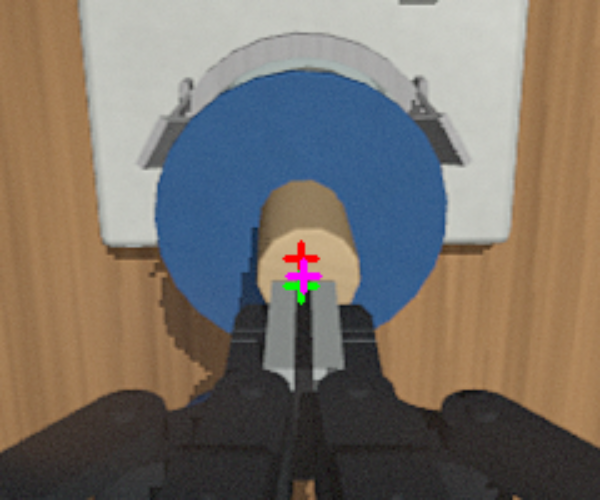

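The shut fingertips at (305,283 in the crop) still stand clear of the knob top at (305,260), with a visible gap between the pads. They sit farther back than the nominal tip offset, so I'll go on descending in small steps and find contact by force.

Request:
apply_moves(
  motion=[
    {"xyz": [0, 0, 2], "twist": 0, "jaw": -1},
    {"xyz": [0, 0, 4], "twist": 0, "jaw": -1},
  ],
)

```text
time: 9.7
ee_pos: [0.5383, 0.0054, 0.1705]
tcp_rot: [180.0, -0.0, 90.1]
wrist_force: [0.6, 0.2, -1.3]
opening: -0.0001
grasp_force: 0.0
```

Request:
apply_moves(
  motion=[
    {"xyz": [0, 0, 2], "twist": 0, "jaw": -1},
    {"xyz": [0, 0, 4], "twist": 0, "jaw": -1},
  ],
)

```text
time: 9.95
ee_pos: [0.5383, 0.0054, 0.1664]
tcp_rot: [-180.0, 0.0, 90.1]
wrist_force: [1.1, 0.4, 0.4]
opening: -0.0001
grasp_force: 0.0
```

Request:
apply_moves(
  motion=[
    {"xyz": [0, 0, 2], "twist": 0, "jaw": -1},
    {"xyz": [0, 0, 4], "twist": 0, "jaw": -1},
  ],
)

```text
time: 10.2
ee_pos: [0.5383, 0.0054, 0.1624]
tcp_rot: [-180.0, -0.0, 90.1]
wrist_force: [-0.4, 0.8, -0.8]
opening: 0.0002
grasp_force: 0.0
```

```bash
python3 lid.py
```

```text
t 10.2 pos [0.5383 0.0054 0.1624] rot [-180.     -0.     90.12] F [-0.4  0.8 -0.8] open 0.0002 grip 0.0 q [ 1.  3.  2. 89.  0. 90.]
tool shift [ -0.2  -0.3 -31.6] twist 0.002
lid centre [0.5381 0.0043] rel [-0.0001 -0.0011] flange top z 0.1259
slope [-0.0415 -0.0157  0.1262]
clip [341. 200.] [0.5789 0.0297 0.1282]
clip [220. 201.] [0.4977 0.0288 0.1284]
642 knob [0.5398 0.0121 0.1677] [0.527  0.0036 0.1647] [0.5517 0.0182 0.1701]
```

Request:
apply_moves(
  motion=[
    {"xyz": [0, 0, 2], "twist": 0, "jaw": -1},
    {"xyz": [0, 0, 3], "twist": 0, "jaw": -1},
  ],
)

```text
time: 10.5
ee_pos: [0.5383, 0.0054, 0.1594]
tcp_rot: [-180.0, 0.0, 90.1]
wrist_force: [0.2, 0.1, -0.1]
opening: -0.0002
grasp_force: 0.0
```

Request:
apply_moves(
  motion=[
    {"xyz": [0, 0, 2], "twist": 0, "jaw": -1},
    {"xyz": [0, 0, 3], "twist": 0, "jaw": -1},
  ],
)

```text
time: 10.75
ee_pos: [0.5383, 0.0054, 0.1564]
tcp_rot: [-180.0, 0.0, 90.1]
wrist_force: [-0.1, 1.2, -0.7]
opening: -0.0
grasp_force: 0.0
```

Request:
apply_moves(
  motion=[
    {"xyz": [0, 0, 2], "twist": 0, "jaw": -1},
    {"xyz": [0, 0, 3], "twist": 0, "jaw": -1},
  ],
)

```text
time: 11.0
ee_pos: [0.5384, 0.0054, 0.1537]
tcp_rot: [180.0, 0.0, 90.1]
wrist_force: [-0.3, -0.5, 2.9]
opening: -0.0001
grasp_force: 1.9
```

```bash
python3 lid.py
```

```text
t 11.0 pos [0.5384 0.0054 0.1537] rot [179.99   0.    90.11] F [-0.3 -0.5  2.9] open -0.0001 grip 1.9 q [ 1.  3.  1. 88. -0. 90.]
tool shift [ -0.2  -0.3 -40.3] twist 0.002
lid centre [0.5375 0.0043] rel [-0.0008 -0.0011] flange top z 0.1256
slope [-0.0408 -0.0154  0.1259]
clip [218. 204.] [0.4979 0.029  0.1282]
clip [344. 203.] [0.5789 0.0297 0.1281]
clip [273. 224.] [0.5331 0.0154 0.1282]
clip [297. 232.] [0.5494 0.0093 0.1269]
434 knob [0.54   0.014  0.1673] [0.5276 0.0064 0.1642] [0.5516 0.0183 0.1721]
```

Contact is at TCP z ≈ 0.154 with the knob top at 0.168, so the real tips are about 14 mm behind the reported TCP. Pressing on.

Request:
apply_moves(
  motion=[
    {"xyz": [0, 0, 1], "twist": 0, "jaw": -1},
    {"xyz": [0, 0, 2], "twist": 0, "jaw": -1},
  ],
)

```text
time: 11.3
ee_pos: [0.5385, 0.0053, 0.1523]
tcp_rot: [179.9, 0.0, 90.1]
wrist_force: [-2.1, -1.1, 7.3]
opening: 0.0001
grasp_force: 3.7
```

Request:
apply_moves(
  motion=[
    {"xyz": [0, 0, 1], "twist": 0, "jaw": -1},
    {"xyz": [0, 0, 2], "twist": 0, "jaw": -1},
  ],
)

```text
time: 11.55
ee_pos: [0.5386, 0.0054, 0.1507]
tcp_rot: [179.9, 0.0, 90.1]
wrist_force: [-1.8, -0.3, 8.4]
opening: -0.0001
grasp_force: 4.8
```

Request:
apply_moves(
  motion=[
    {"xyz": [0, 0, 1], "twist": 0, "jaw": -1},
    {"xyz": [0, 0, 2], "twist": 0, "jaw": -1},
  ],
)

```text
time: 11.8
ee_pos: [0.5387, 0.0054, 0.1492]
tcp_rot: [179.9, 0.0, 90.1]
wrist_force: [-2.4, -0.7, 11.9]
opening: 0.0002
grasp_force: 5.9
```

```bash
python3 lid.py
```

```text
t 11.8 pos [0.5387 0.0054 0.1492] rot [179.87   0.    90.11] F [-2.4 -0.7 11.9] open 0.0002 grip 5.9 q [ 1.  2. -0. 87. -0. 90.]
tool shift [ -0.2  -0.6 -44.8] twist 0.002
lid centre [0.5402 0.0052] rel [ 0.0015 -0.0002] flange top z 0.1218
slope [-0.0014  0.0028  0.1218]
clip [348. 203.] [0.5814 0.0311 0.128 ]
clip [215. 206.] [0.4972 0.0293 0.1281]
432 knob [0.5405 0.0141 0.1632] [0.528  0.0068 0.1602] [0.5519 0.0185 0.1682]
```

Request:
apply_moves(
  motion=[
    {"xyz": [0, 0, 1.5], "twist": 0, "jaw": -1},
    {"xyz": [0, 0, 3], "twist": 0, "jaw": -1},
  ],
)

```text
time: 12.1
ee_pos: [0.5384, 0.0054, 0.1446]
tcp_rot: [180.0, -0.0, 90.1]
wrist_force: [-0.3, -1.0, -0.6]
opening: 0.0001
grasp_force: 0.0
```

Request:
apply_moves(
  motion=[
    {"xyz": [0, 0, 1.5], "twist": 0, "jaw": -1},
    {"xyz": [0, 0, 3], "twist": 0, "jaw": -1},
  ],
)

```text
time: 12.35
ee_pos: [0.5383, 0.0054, 0.1423]
tcp_rot: [180.0, -0.0, 90.1]
wrist_force: [-4.0, -0.6, 14.8]
opening: 0.0001
grasp_force: 7.6
```

```bash
python3 lid.py
```

```text
t 12.35 pos [0.5383 0.0054 0.1423] rot [179.96  -0.    90.12] F [-4.  -0.6 14.8] open 0.0001 grip 7.6 q [ 1.  2. -1. 87.  0. 90.]
tool shift [ -0.2  -0.3 -51.7] twist 0.002
lid centre [0.5395 0.0053] rel [ 0.0013 -0.0001] flange top z 0.1149
slope [-0.0007 -0.0021  0.1149]
clip [347. 208.] [0.5788 0.0296 0.1279]
clip [214. 210.] [0.4978 0.0286 0.1281]
440 knob [0.5402 0.0143 0.1565] [0.5276 0.0071 0.1538] [0.5515 0.0188 0.1613]
```

The lid has snapped home: flange underside 0.110, level, within 1.5 mm of centre. Now up and across to the paddle.

Request:
apply_moves(
  motion=[
    {"xyz": [0, 0, -25], "twist": 0, "jaw": -1},
    {"xyz": [0, 0, -55], "twist": 0, "jaw": -1},
    {"xyz": [48, 18, -55], "twist": 0, "jaw": -1},
    {"xyz": [100, 36, -55], "twist": 0, "jaw": -1},
    {"xyz": [145, 53, -55], "twist": 0, "jaw": -1},
  ],
)

```text
time: 13.02
ee_pos: [0.5914, 0.1522, 0.1962]
tcp_rot: [-180.0, -0.0, 90.1]
wrist_force: [0.5, 0.5, -0.3]
opening: 0.0001
grasp_force: 0.0
```

Request:
apply_moves(
  motion=[
    {"xyz": [0, 0, 0], "twist": 0, "jaw": -1},
    {"xyz": [0, 0, 0], "twist": 0, "jaw": -1},
  ],
)

```text
time: 13.28
ee_pos: [0.5908, 0.1504, 0.1961]
tcp_rot: [-179.9, 0.0, 90.1]
wrist_force: [-0.3, -0.1, 0.1]
opening: -0.0
grasp_force: 0.0
```

```bash
cat > pad.py <<'E'
from h import *
go(.591,.150,.105)
for n in("wrist","scene"):
    p=camera_params(n);I,D=camera(n);P=cloud(p,D);cv2.imwrite(f"pics/p_{n}.png",I[:,:,::-1])
    H=cv2.cvtColor(I,cv2.COLOR_RGB2HSV)
    m=(cv2.inRange(H,(0,180,100),(5,255,255))>0)&(np.abs(P-[.59,.15,.095]).max(2)<.045);q=P[m]
    if len(q)<20: print(n,"few");continue
    A=np.c_[q[:,0]-.591,q[:,1]-.15,np.ones(len(q))];s=np.linalg.lstsq(A,q[:,2],rcond=None)[0]
    print(n,len(q),"paddle z at centre",s[2].round(4),"slope x",s[0].round(3),"lever",(.22+np.arctan(s[0])).round(3),q.min(0).round(4),q.max(0).round(4))
    m=(cv2.inRange(H,(105,150,40),(125,255,255))>0)&(np.linalg.norm(P-[.538,.005,.115],axis=2)<.05);q=P[m]
    if len(q)>20: print(n,"flange z",np.median(q[:,2]).round(4),len(q))
E
python3 pad.py
```

```text
t 13.28 pos [0.5908 0.1504 0.1961] rot [-1.7995e+02  2.0000e-02  9.0140e+01] F [-0.3 -0.1  0.1] open -0.0 grip 0.0 q [ 14.  13.  17.  94.  -0. 104.]
tool shift [-0.4  0.3 91.1] twist 0.003
wrist 2158 paddle z at centre 0.1134 slope x 0.216 lever 0.433 [0.5657 0.13   0.1063] [0.6131 0.1728 0.1195]
wrist flange z 0.1149 35
scene 232 paddle z at centre 0.1139 slope x 0.213 lever 0.429 [0.5688 0.1301 0.107 ] [0.6149 0.1712 0.1211]
scene flange z 0.1156 542
```

View pics/p_wrist.png

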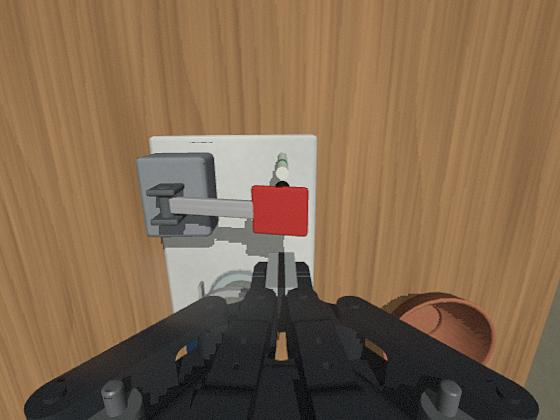

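The fingers stand over the paddle (280,210), whose centre is at about (0.590, 0.151), released (slope 0.216); the post at (282,165) is clear. The lever sign in my print needs flipping. Descending.

Request:
apply_moves(
  motion=[
    {"xyz": [0.5, 0, 35], "twist": 0, "jaw": -1},
    {"xyz": [0.5, 0, 65], "twist": 0, "jaw": -1},
    {"xyz": [0.5, 0, 85], "twist": 0, "jaw": -1},
    {"xyz": [0.5, 0, 92], "twist": 0, "jaw": -1},
    {"xyz": [0.5, 0, 92], "twist": 0, "jaw": -1},
  ],
)

```text
time: 14.0
ee_pos: [0.591, 0.1504, 0.105]
tcp_rot: [180.0, -0.0, 90.1]
wrist_force: [0.0, -0.3, 0.1]
opening: -0.0001
grasp_force: 0.0
```

Request:
apply_moves(
  motion=[
    {"xyz": [0, 0, 2], "twist": 0, "jaw": -1},
    {"xyz": [0, 0, 4], "twist": 0, "jaw": -1},
    {"xyz": [0, 0, 6], "twist": 0, "jaw": -1},
    {"xyz": [0, 0, 8], "twist": 0, "jaw": -1},
  ],
)

```text
time: 14.5
ee_pos: [0.5915, 0.1511, 0.0971]
tcp_rot: [179.9, -0.0, 90.1]
wrist_force: [1.7, -0.5, 3.2]
opening: -0.0001
grasp_force: 1.2
```

```bash
sed -i 's/.22+np.arctan/.22-np.arctan/' pad.py; python3 pad.py
```

```text
t 14.5 pos [0.5915 0.1511 0.0971] rot [ 1.7992e+02 -1.0000e-02  9.0120e+01] F [ 1.7 -0.5  3.2] open -0.0001 grip 1.2 q [ 14.  12.   5.  83.  -0. 104.]
tool shift [-1.1 -0.5 -7.9] twist 0.002
wrist 2434 paddle z at centre 0.1103 slope x 0.182 lever 0.04 [0.5658 0.1321 0.1017] [0.614  0.1732 0.1155]
scene 121 paddle z at centre 0.1106 slope x 0.199 lever 0.023 [0.571  0.1309 0.1052] [0.6152 0.1733 0.1238]
scene flange z 0.1156 549
```

Request:
apply_moves(
  motion=[
    {"xyz": [0, 0, 4], "twist": 0, "jaw": -1},
    {"xyz": [0, 0, 8], "twist": 0, "jaw": -1},
    {"xyz": [0, 0, 12], "twist": 0, "jaw": -1},
    {"xyz": [0, 0, 16], "twist": 0, "jaw": -1},
    {"xyz": [0, 0, 19], "twist": 0, "jaw": -1},
  ],
)

```text
time: 15.22
ee_pos: [0.5915, 0.151, 0.0776]
tcp_rot: [179.9, -0.0, 90.1]
wrist_force: [3.2, -0.1, 6.1]
opening: -0.0001
grasp_force: 2.8
```

```bash
python3 pad.py
```

```text
t 15.22 pos [0.5915 0.151  0.0776] rot [ 1.7993e+02 -1.0000e-02  9.0110e+01] F [ 3.2 -0.1  6.1] open -0.0001 grip 2.8 q [ 14.  13.   3.  81.  -0. 104.]
tool shift [ -1.   -0.5 -27.4] twist 0.002
wrist 2257 paddle z at centre 0.0921 slope x 0.022 lever 0.198 [0.5674 0.1313 0.0868] [0.6166 0.1733 0.0942]
scene 145 paddle z at centre 0.0921 slope x 0.075 lever 0.145 [0.5732 0.1302 0.0874] [0.6215 0.1726 0.1389]
scene flange z 0.1156 548
```

Request:
apply_moves(
  motion=[
    {"xyz": [0, 0, 1.5], "twist": 0, "jaw": -1},
    {"xyz": [0, 0, 2.5], "twist": 0, "jaw": -1},
    {"xyz": [0, 0, 2.5], "twist": 0, "jaw": -1},
  ],
)

```text
time: 15.7
ee_pos: [0.5915, 0.151, 0.0754]
tcp_rot: [179.9, -0.0, 90.1]
wrist_force: [3.1, 0.4, 6.5]
opening: -0.0001
grasp_force: 2.9
```

```bash
python3 pad.py
```

```text
t 15.7 pos [0.5915 0.151  0.0754] rot [ 1.7993e+02 -1.0000e-02  9.0110e+01] F [3.1 0.4 6.5] open -0.0001 grip 2.9 q [ 14.  13.   3.  80.  -0. 104.]
tool shift [ -1.   -0.5 -29.6] twist 0.002
wrist 2184 paddle z at centre 0.0898 slope x 0.004 lever 0.216 [0.5674 0.1303 0.0847] [0.6167 0.1732 0.092 ]
scene 137 paddle z at centre 0.091 slope x -0.005 lever 0.225 [0.5738 0.1296 0.0858] [0.6184 0.1715 0.1043]
scene flange z 0.1156 540
```

Request:
apply_moves(
  motion=[
    {"xyz": [0, 0, 0], "twist": 0, "jaw": -1},
    {"xyz": [0, 0, 0], "twist": 0, "jaw": -1},
    {"xyz": [0, 0, 0], "twist": 0, "jaw": -1},
    {"xyz": [0, 0, 0], "twist": 0, "jaw": -1},
    {"xyz": [0, 0, 0], "twist": 0, "jaw": -1},
  ],
)

```text
time: 16.42
ee_pos: [0.5915, 0.151, 0.0754]
tcp_rot: [179.9, -0.0, 90.1]
wrist_force: [3.6, -0.4, 7.0]
opening: -0.0001
grasp_force: 2.9
```

Request:
apply_moves(
  motion=[
    {"xyz": [0, 0, 0], "twist": 0, "jaw": -1},
    {"xyz": [0, 0, 0], "twist": 0, "jaw": -1},
    {"xyz": [0, 0, 0], "twist": 0, "jaw": -1},
    {"xyz": [0, 0, 0], "twist": 0, "jaw": -1},
    {"xyz": [0, 0, 0], "twist": 0, "jaw": -1},
  ],
)

```text
time: 17.05
ee_pos: [0.5915, 0.151, 0.0754]
tcp_rot: [179.9, -0.0, 90.1]
wrist_force: [3.7, 0.8, 5.9]
opening: -0.0001
grasp_force: 2.9
```

Request:
apply_moves(
  motion=[
    {"xyz": [0, 0, 0], "twist": 0, "jaw": -1},
    {"xyz": [0, 0, 0], "twist": 0, "jaw": -1},
    {"xyz": [0, 0, 0], "twist": 0, "jaw": -1},
    {"xyz": [0, 0, 0], "twist": 0, "jaw": -1},
    {"xyz": [0, 0, 0], "twist": 0, "jaw": -1},
  ],
)

```text
time: 17.68
ee_pos: [0.5915, 0.151, 0.0754]
tcp_rot: [179.9, -0.0, 90.1]
wrist_force: [4.2, -0.2, 6.3]
opening: -0.0001
grasp_force: 2.9
```

Request:
apply_moves(
  motion=[
    {"xyz": [0, 0, 0], "twist": 0, "jaw": -1},
    {"xyz": [0, 0, 0], "twist": 0, "jaw": -1},
    {"xyz": [0, 0, 0], "twist": 0, "jaw": -1},
    {"xyz": [0, 0, 0], "twist": 0, "jaw": -1},
    {"xyz": [0, 0, 0], "twist": 0, "jaw": -1},
  ],
)

```text
time: 18.3
ee_pos: [0.5915, 0.151, 0.0755]
tcp_rot: [179.9, -0.0, 90.1]
wrist_force: [3.6, -0.0, 6.0]
opening: -0.0004
grasp_force: 2.9
```

Request:
apply_moves(
  motion=[
    {"xyz": [0, 0, 0], "twist": 0, "jaw": -1},
    {"xyz": [0, 0, 0], "twist": 0, "jaw": -1},
    {"xyz": [0, 0, 0], "twist": 0, "jaw": -1},
    {"xyz": [0, 0, 0], "twist": 0, "jaw": -1},
    {"xyz": [0, 0, 0], "twist": 0, "jaw": -1},
  ],
)

```text
time: 18.92
ee_pos: [0.5915, 0.151, 0.0754]
tcp_rot: [179.9, -0.0, 90.1]
wrist_force: [4.0, -0.8, 5.8]
opening: -0.0001
grasp_force: 2.9
```

Request:
apply_moves(
  motion=[
    {"xyz": [0, 0, 0], "twist": 0, "jaw": -1},
    {"xyz": [0, 0, 0], "twist": 0, "jaw": -1},
    {"xyz": [0, 0, 0], "twist": 0, "jaw": -1},
    {"xyz": [0, 0, 0], "twist": 0, "jaw": -1},
    {"xyz": [0, 0, 0], "twist": 0, "jaw": -1},
  ],
)

```text
time: 19.55
ee_pos: [0.5915, 0.151, 0.0754]
tcp_rot: [179.9, -0.0, 90.1]
wrist_force: [3.8, 0.7, 6.5]
opening: 0.0001
grasp_force: 2.9
```

```bash
python3 pad.py
```

```text
t 19.55 pos [0.5915 0.151  0.0754] rot [ 1.7993e+02 -1.0000e-02  9.0110e+01] F [3.8 0.7 6.5] open 0.0001 grip 2.9 q [ 14.  13.   3.  80.  -0. 104.]
tool shift [ -1.   -0.5 -29.6] twist 0.002
wrist 2195 paddle z at centre 0.0899 slope x 0.005 lever 0.215 [0.5673 0.1304 0.0849] [0.6167 0.1732 0.0922]
scene 144 paddle z at centre 0.0913 slope x -0.002 lever 0.222 [0.5737 0.1302 0.0872] [0.6177 0.1709 0.1048]
scene flange z 0.1157 539
```

The lever has stayed level at about 0.22 rad with about 6 N for 3.9 s, and the lid is still seated.

```bash
python3 -c "
from workcell import bot
print(bot.job_done())"
```

```text
the job is handed in; nothing more can be done
None
```

The job is handed in: the lid is pressed home and level on the jar, and the paddle was held at half travel (lever about 0.22 rad, about 6 N) for nearly 4 s with the fingers still pressing it; no verdict was returned.

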